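Bring the cocoa shaker round on the condiment carousel and lock it

TASK

Push the scalloped rim of the revolving condiment board round with your fingertips until the cocoa shaker stands at the front, right behind the locking pin, and only then press the pin's black cap all the way down so that the board is locked there. Do not touch, lift or tip the things that stand on the board, and leave the sugar caddy, the jigger and the cup beside it where they are.

Things in the scene. Friction and masses are not known exactly. Their poses are not given: they have to be found in the camera images.
- carousel_base: Fixed steel foot, 176 mm across; origin on the board's axis at worktop height. Its own -x is its FRONT (towards the robot, within 23 deg): there, 130 mm from the axis, the locking pin hangs from a steel bracket: arm 43 mm wide at most, underside 84 mm, top 104 mm high; upright 34 mm wide outside the rim, 171 to 181 mm from the axis.
- turntable: Wooden board turning either way without end about the vertical axis; origin on the axis at worktop height. Underside 22 mm, top 44 mm high. Disc of radius 103 mm with six round lobes of radius 33 mm, centred 120 mm from the axis (tips at 153 mm) at 30, 90, .. 330 deg in its frame (anticlockwise from +x); hollows between at 0, 60, .. 300 deg. Turns with about 1 N at the rim, coasts only a few deg.
- lock_pin (a joint): How far the locking pin is pressed down: 0 up (start), 0.036 m fully down. Stays where it is left (4 N friction, no spring). Its nose, 46 mm thick with a tip tapering to 16 mm, 48 mm above the worktop when up, drops into the hollow of the rim under it and centres the board if that is within about 8 deg; over a lobe it lands on the wood and stops.
- lock_cap (a point): Centre of the top of the pin's round black cap, 38 mm wide, 157 mm above the worktop when up, 121 mm when down; moves with the pin. Cap 15 mm thick on a thin stem.
- cocoa_shaker: Cocoa shaker, pale, with a perforated dome, 67 mm wide, 105 mm high; origin at the centre of its foot. The one to bring to the front. Loose, like the jar and the cup on the board; each stands in a shallow steel ring, 6 mm high, 50 mm from the axis, in line with a hollow.
- jar_1: Jar with a red lid, 80 mm wide, 145 mm high, loose, on the board at 300 deg in its frame; origin at the centre of its foot.
- dosing_cup: Low open dosing cup, 59 mm wide, 46 mm high, loose, on the board at 60 deg in its frame; origin at the centre of its foot.
- sugar_caddy: Bystander: black box of sugar sachets, 68 x 120 mm, 74 mm high, on the worktop right of the board; origin under its centre.
- jigger: Bystander: double-cone bar measure, 43 mm wide, 86 mm high, on the worktop right of the board; origin under its centre.
- cup_0: Bystander: white espresso cup, 62 x 82 mm with its handle, 58 mm high, on the worktop far right of the board; origin under its centre.
- shaker_hollow (a point): Point in the hollow of the rim that lies beyond the shaker (180 deg), 130 mm from the axis, 33 mm high; turns with the board. Here each hollow is over 60 mm wide, 54 mm at its narrowest, 104 mm from the axis: shut fingers set down in it push the side of a lobe. Locked, this hollow is under the pin.
There are look-alikes about, which are no part of the job. What is shaped like the dosing_cup but green is not meant.

How it is judged (in metres and radians):
On the way:
1. the cocoa shaker has been brought to the front (within 15 mm sideways of the line from the axis to the pin) with the pin still up (x of cocoa_shaker in the frame of carousel_base below -0.035 m and y of cocoa_shaker in the frame of carousel_base between -0.015 and 0.015 m and value of joint lock_pin below 0.012 m), for 0.2 s.
At the end, for the whole second after the job is handed in: The pin is pressed down at least 32 of its 36 mm; the cocoa shaker stands at the front within 12 mm sideways of the line from the axis to the pin; the board is still; shaker, jar and dosing cup stand upright in their rings (x of cocoa_shaker in the frame of carousel_base below -0.035 m and y of cocoa_shaker in the frame of carousel_base between -0.012 and 0.012 m and value of joint lock_pin above 0.032 m and angular speed of turntable below 0.05 rad/s and horizontal distance between cocoa_shaker and turntable between 0.04 and 0.06 m and z of each of cocoa_shaker, jar_1, dosing_cup in the frame of turntable below 0.05 m and angle between each of cocoa_shaker, jar_1, dosing_cup's own z axis and vertical below 0.1 rad and horizontal distance between jar_1 and turntable between 0.04 and 0.06 m and horizontal distance between dosing_cup and turntable between 0.04 and 0.06 m); the robot touches nothing.
It fails at once if the robot touches something that stands on the board (contact force between any of the fingers, the arm and cocoa_shaker above 0.3 N or contact force between any of the fingers, the arm and jar_1 above 0.3 N or contact force between any of the fingers, the arm and dosing_cup above 0.3 N).
It fails at once if something that stands on the board is lifted or tipped (z of any of cocoa_shaker, jar_1, dosing_cup in the frame of turntable above 0.06 m or angle between any of cocoa_shaker, jar_1, dosing_cup's own z axis and vertical above 0.25 rad).
It fails at once if the sugar caddy, the jigger or the cup is moved by over 15 mm or tipped (distance of any of sugar_caddy, jigger, cup_0 from where it was at the start of the episode above 0.015 m or angle between any of sugar_caddy, jigger, cup_0's own z axis and vertical above 0.25 rad).
It also fails if it takes over 67 s, if anything falls off the work surface, if the arm or the gripper's body presses on something with over 40 N, if the wrist force passes 120 N, or if a joint passes its speed limit or range.

ROBOT

A 6-joint arm with a two-finger parallel gripper is mounted at the origin on a cart in front of the work surface, level with it; the furniture and walls round the work are solid. World frame = base frame: x ahead of the robot, y to its left, z up, the work surface at z = 0. Lengths are in m, angles in degrees, forces in N, time in s.
With the tool pointing down it reaches from about 0.25 to 0.725 m from the base axis. Payload 9.7 kg.
Tool frame: the origin (TCP) lies midway between the tips of the shut fingers; the grasp point (between the pads) lies bot.hold_point_z behind it (bot.hold_point_z is the distance from the TCP to the grasp point, in m); z points along the fingers, y is the line along which they close (so a half turn about z gives the same grasp; the last joint's range is limited). The gripper opens to 85 mm and grips with 20 to 120 N. Pads are 22 mm wide; open, the fingers measure 114 mm over their backs; the gripper's body (76 mm by 85 mm) begins 54 mm behind the grasp point. The pads swing forward as they close: fully open they stand 13 mm farther back than shut.
Start: joints at [-65.26, 4.979, 10.078, 95.1, 0, 90], TCP at [0.23, -0.5, 0.231] pointing down, gripper open.
Joint ranges: [-179.16, 179.16], [-48.56, 103.87], [-65.8, 70.77], [-126.05, 130.52], [-82.76, 87.17], [-180, 180]. Speed limits (degrees/s): [127.2, 127.2, 147.25, 180, 180, 180].

INTERFACE

Orientations are given as [roll, pitch, yaw] about the fixed x, y, z axes, in that order (R = Rz(yaw) Ry(pitch) Rx(roll)).
In Python, from workcell import bot, camera, camera_model, ticket gives the robot as it stands.
- The arm moves only by the tool send_rows, never from a script. Its argument "targets" is text: rows parted by semicolons, each of 5 numbers parted by spaces: the shift along the tool's x, y, z in mm, then the turn about the tool's z in degrees, then the closure in counts, from 0 (fully open) to 255 (shut). A call has 1 to 20 rows; each row is the pose to reach, as a shift and turn from the pose commanded when the call began, along the tool's axes at that moment; what a row does not reach only later rows make up. A row lasts 1/8 s, in which the tool goes at most 62.5 mm and 10.7 degrees, less where a joint would pass 70% of its speed; a pose out of reach is approached as far as the arm can. A call with a gripper value outside its range is refused whole. The fingers move at their own pace and stop on an object; "newtons" is the grip in N (left out, the last holds). Time passes only in rows, so rows that repeat a pose let the fingers close. It gives the time, the measured TCP pose, the force, the opening and the grip force at its end, in the units of the state.
- bot.get_obs(): the state, without advancing time (a new reading comes with each control period).
- camera(name): name is "scene" or "top"; returns the picture (400x640x3 uint8, blue, green, red); there is no depth.
- camera_model(name): a dict with "K" (3x3 intrinsics, pixels), "pose" (4x4, takes a point from camera to world coordinates). Camera axes: x right, y down, z forward; pixel columns grow to the right and rows downward; lengths in m; the calibration is good to about 2 mm. A picture is of the moment at which its call begins. camera_model takes no time and is no camera call.
- ticket.job_done(): hands the job in; it is judged then, once.
The state is a dict: "time": time; "q": joint angles; "qd": joint speeds; "joint_efforts": joint torques, N m; "ee_pos": TCP position; "tcp_rot": TCP orientation; "wrist_force": force on the tool from outside, world axes, zero at the start; "torque": the same for the moment, N m; "opening": finger opening in m; "grasp_force": force on a finger pad.
Only numpy, scipy, OpenCV 4.12 (cv2) and the standard library are available. Lean on these libraries where they do the work, as an engineer would, in place of code of your own. Each camera call takes 0.05 s, during which the arm holds its last target. There are 200 camera calls.

## Working session

There is one attempt and no reset: what is moved stays moved. The work goes in short steps, Python scripts to look and compute and a tool call to move; the robot and the scene stay as the last step left them, time stands still between calls to the robot, and variables do not carry over. Pictures are saved under pics/ and viewed, at most 10 in all, crops included, and the job is handed in when it is done.

Besides the shell and the picture viewer there is one more tool, called after ">>>" as name(argument=value, ...) on one line, values as JSON. send_rows: Moves the arm, as the interface text tells. Its arguments: {"type":"object","properties":{"targets":{"type":"string"},"newtons":{"type":"number"}},"required":["targets"]}

```bash
mkdir -p pics
python3 - <<'E'
from workcell import bot,camera,camera_model
import cv2,numpy as np
for n in("scene","top"):
    cv2.imwrite(f"pics/{n}0.png",camera(n)); m=camera_model(n); print(n,np.round(m["K"],1).tolist(),np.round(m["pose"],3).tolist())
o=bot.get_obs(); print(o["ee_pos"],o["tcp_rot"],o["time"],bot.hold_point_z)
E
```

```text
scene [[485.9, 0.0, 313.1], [0.0, 485.9, 195.4], [0.0, 0.0, 1.0]] [[-0.576, -0.531, 0.621, -0.242], [-0.817, 0.361, -0.449, 0.583], [0.014, -0.767, -0.642, 0.941], [0.0, 0.0, 0.0, 1.0]]
top [[509.8, 0.0, 309.2], [0.0, 509.8, 200.0], [0.0, 0.0, 1.0]] [[0.097, -0.973, 0.212, 0.314], [-0.995, -0.095, 0.018, -0.006], [0.002, -0.213, -0.977, 1.268], [0.0, 0.0, 0.0, 1.0]]
[ 0.23007684 -0.49934337  0.23065863] [-1.79932451e+02  1.27195564e-03  2.47395052e+01] 0.1 0.0187
```

View pics/scene0.png

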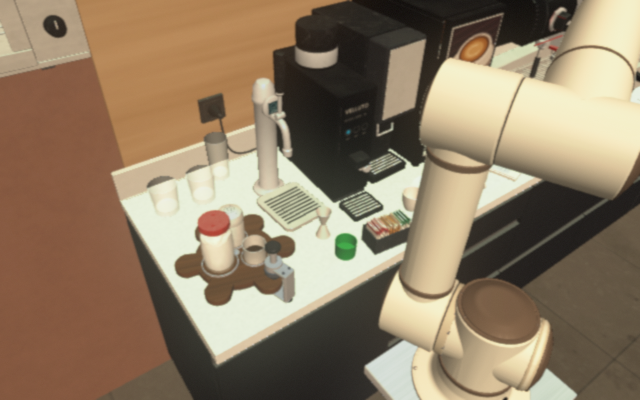

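View pics/top0.png

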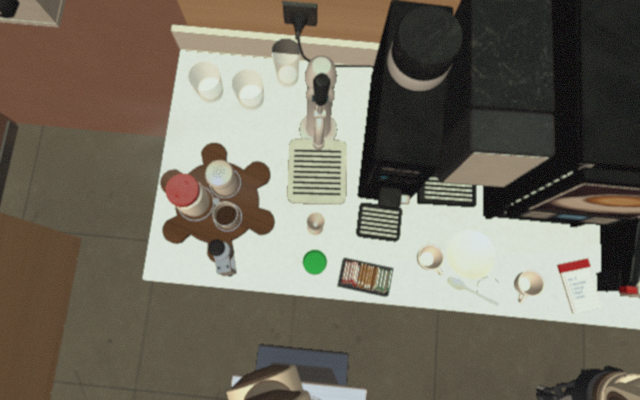

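The scene view shows the board on the left at about (235,260), with the pin bracket at (280,275). In the top view the board is centred near (217,197), the black cap is at (216,248), the red lid at (184,190), the shaker at (221,177) and the dosing cup at (228,215).

```bash
cat > h.py <<'E'
import cv2,numpy as np
from workcell import bot,camera,camera_model
def ray(n,px,z):
    m=camera_model(n);K=np.array(m["K"]);P=np.array(m["pose"]);p=np.atleast_2d(px).astype(float)
    d=np.c_[p,np.ones(len(p))]@np.linalg.inv(K).T@P[:3,:3].T
    return (P[:3,3]+d*((z-P[2,3])/d[:,2])[:,None])[:,:2]
def pix(n,pts):
    m=camera_model(n);P=np.linalg.inv(np.array(m["pose"]));c=np.atleast_2d(pts)@P[:3,:3].T+P[:3,3];q=c@np.array(m["K"]).T
    return q[:,:2]/q[:,2:]
def brown(im,roi=(135,285,140,300)):
    h=cv2.cvtColor(im,cv2.COLOR_BGR2HSV);m=cv2.inRange(h,(0,70,30),(18,255,150));k=np.zeros_like(m);x0,x1,y0,y1=roi
    k[y0:y1,x0:x1]=m[y0:y1,x0:x1];return k
E
python3 - <<'E'
from h import *
im=cv2.imread("pics/top0.png")
m=brown(im,(150,285,135,262))
cs=cv2.findContours(m,cv2.RETR_EXTERNAL,cv2.CHAIN_APPROX_NONE)[0];c=max(cs,key=cv2.contourArea)
w=ray("top",c[:,0,:],0.044).astype(np.float32)
hull=w[cv2.convexHull(w,returnPoints=False)[:,0]]
(ce,r)=cv2.minEnclosingCircle(w);print("axis",ce,r)
d=w-ce;a=np.degrees(np.arctan2(d[:,1],d[:,0]))%360;rr=np.hypot(*d.T)
for t in range(0,360,10):
    s=rr[abs((a-t+180)%360-180)<5];print(t,int(s.max()*1000) if len(s) else None,end="; ")
h=cv2.cvtColor(im,cv2.COLOR_BGR2HSV)
def blob(mask,z,name):
    n,l,s,cc=cv2.connectedComponentsWithStats(mask);i=1+np.argmax(s[1:,4]);p=ray("top",cc[i],z)[0];e=p-ce
    print("\n",name,cc[i],s[i],p,"pol",np.hypot(*e),np.degrees(np.arctan2(e[1],e[0])))
def roi(mask,x0,x1,y0,y1):
    k=np.zeros_like(mask);k[y0:y1,x0:x1]=mask[y0:y1,x0:x1];return k
blob(roi(cv2.inRange(h,(0,120,90),(8,255,255)),165,210,165,215),.145,"lid")
blob(roi(cv2.inRange(h,(0,0,0),(180,255,55)),200,232,235,262),.157,"cap")
v=im.copy()
cv2.drawContours(v,[c],-1,(0,255,0),1)
cv2.imwrite("pics/crop0.png",cv2.resize(np.hstack([v[135:285,145:275],im[135:285,145:275]]),None,fx=3,fy=3,interpolation=cv2.INTER_CUBIC))
E
```

```text
axis (0.5525621771812439, 0.24143284559249878) 0.1495424211025238
0 None; 10 None; 20 None; 30 None; 40 None; 50 None; 60 None; 70 None; 80 None; 90 None; 100 None; 110 101; 120 146; 130 149; 140 146; 150 114; 160 98; 170 99; 180 102; 190 97; 200 114; 210 112; 220 99; 230 99; 240 144; 250 149; 260 146; 270 125; 280 98; 290 99; 300 144; 310 149; 320 147; 330 129; 340 100; 350 101; 
 lid [181.82345972 189.54146919] [165 173  34  34 844] [0.55355103 0.30406801] pol 0.06264297291948659 89.09552115645066

 cap [215.94148936 247.0212766 ] [209 240  15  15 188] [0.43037496 0.20730659] pol 0.12686337685871993 -164.39522629402637
```

View pics/crop0.png

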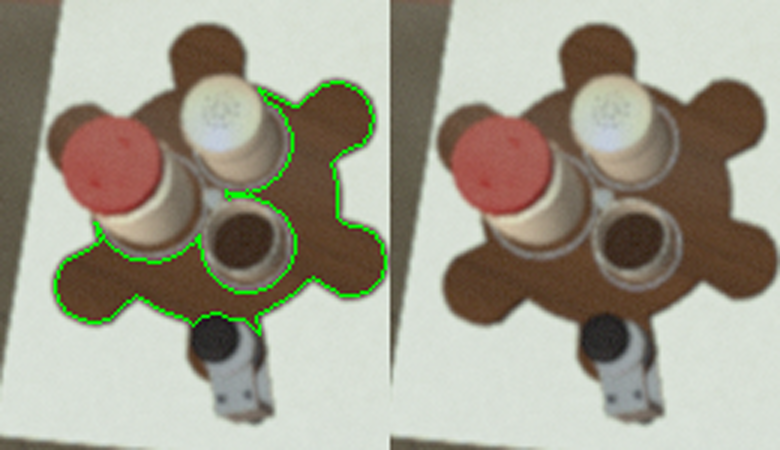

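The crop shows lobes at about 8.5° + 60°k, with the jar's hollow near 98°, the shaker's near 338° and the cup's near 218°. The pin is at about 196°, so the board must turn about 143° clockwise. Next I'll check the clearances and work out the first move in tool axes.

```bash
cat >> h.py <<'E'
AX=np.array([0.5526,0.2414])
def tgt(th,r): return AX+r*np.array([np.cos(np.radians(th)),np.sin(np.radians(th))])
def tool(p,z,yaw):
    from scipy.spatial.transform import Rotation as R
    o=bot.get_obs();e=np.array(o["ee_pos"]);rot=R.from_euler("xyz",o["tcp_rot"],degrees=True)
    t=(yaw-o["tcp_rot"][2]+180)%360-180
    print("shift mm",np.round(1000*rot.inv().apply(np.r_[p,z]-e),1),"turn",round(-t,1))
E
python3 - <<'E'
from h import *
print("tap base",ray("top",[(318,130),(288,200),(345,140)],0.02),"tap scene",ray("scene",[(268,188),(262,85)],0.0))
print("ring shaker",ray("top",[(225,183)],.05)-AX, "jigger",ray("top",[315,222],.05))
tool(np.array([.38,.08]),.231,150); tool(tgt(336,.135),.231,150); print(tgt(336,.135))
E
```

```text
tap base [[ 0.77087815  0.01244186]
 [ 0.57938496  0.07004578]
 [ 0.75063371 -0.05917799]] tap scene [[ 0.77626174  0.0192268 ]
 [ 1.36823119 -0.30910025]]
ring shaker [[ 0.04793919 -0.01433573]] jigger [[ 0.5251158  -0.00261249]]
shift mm [ 3.786e+02 -4.634e+02  2.000e-01] turn -125.3
shift mm [ 6.919e+02 -4.363e+02  2.000e-01] turn -125.3
[0.67592864 0.18649055]
```

>>> send_rows(targets="379 -463 0 -60 255;379 -463 0 -60 255;379 -463 0 -60 255;379 -463 0 -60 255;379 -463 0 -60 255;379 -463 0 -60 255;379 -463 0 -60 255;379 -463 0 -60 255;379 -463 0 -60 255;379 -463 0 -60 255;379 -463 0 -60 255;692 -436 0 -125 255;692 -436 0 -125 255;692 -436 0 -125 255;692 -436 0 -125 255;692 -436 0 -125 255;692 -436 0 -125 255;692 -436 0 -125 255;692 -436 0 -125 255;692 -436 0 -125 255")

```text
time: 2.6
ee_pos: [0.6756, 0.1855, 0.233]
tcp_rot: [179.9, 0.1, 149.6]
wrist_force: [-0.5, -1.1, -0.5]
opening: 0.0001
grasp_force: 0.0
```

Run:
```python
from h import *
o=bot.get_obs();print(o["ee_pos"],o["tcp_rot"],o["time"],o["q"],o["opening"])
tool(tgt(336,.135),.036,156);tool(tgt(336,.135),.110,156)
im=camera("top");cv2.imwrite("pics/c1.png",cv2.resize(im[100:300,130:330],None,fx=3,fy=3,interpolation=cv2.INTER_CUBIC))
```

```text
[0.67558824 0.18546079 0.23301041] [1.79921661e+02 7.96000965e-02 1.49581915e+02] 2.6 [ 1.53515191e+01  2.78809501e+01  3.84873698e+01  1.00494762e+02
 -2.39169532e-03  4.57695479e+01] 6.754814832055912e-05
shift mm [  0.5   0.8 197. ] turn -6.4
shift mm [  0.4   0.9 123. ] turn -6.4
```

View pics/c1.png

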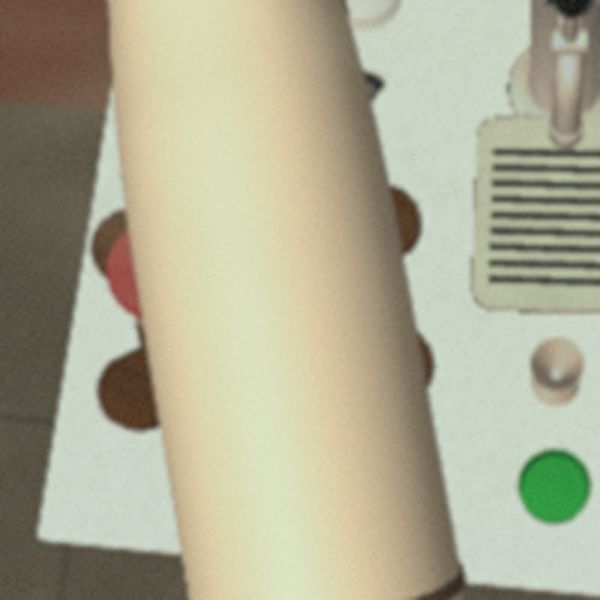

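The arm hides the board from above in this view. I'll lower part-way and check the clearance from the scene camera.

>>> send_rows(targets="0 1 60 -6 255;0 1 120 -6 255;0 1 123 -6 255;0 1 123 -6 255")

```text
time: 3.15
ee_pos: [0.6774, 0.1871, 0.1115]
tcp_rot: [179.9, 0.1, 155.7]
wrist_force: [0.2, -0.4, 1.6]
opening: -0.0001
grasp_force: 0.0
```

Run:
```python
from h import *
tool(tgt(336,.135),.036,156)
im=camera("scene");cv2.imwrite("pics/c2.png",cv2.resize(im[100:320,140:400],None,fx=3,fy=2.7,interpolation=cv2.INTER_CUBIC))
```

```text
shift mm [ 1.2 -1.3 75.5] turn -0.3
```

View pics/c2.png

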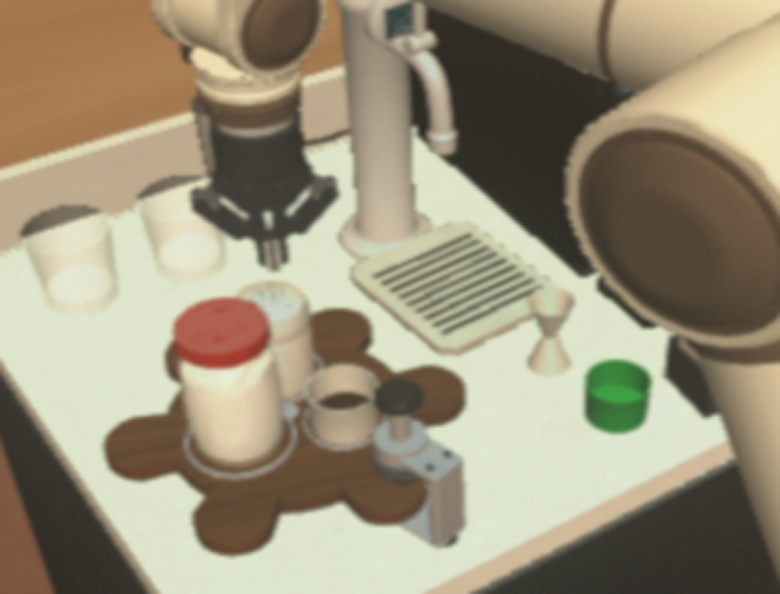

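The fingers hang beyond the shaker, over the far-right hollow, and the wrist and forearm are well clear of the jar. Lowering into the hollow.

>>> send_rows(targets="1 -1 30 0 255;1 -1 60 0 255;1 -1 78 0 255;1 -1 78 0 255")

```text
time: 3.7
ee_pos: [0.6757, 0.1865, 0.0309]
tcp_rot: [180.0, 0.0, 155.7]
wrist_force: [0.2, -0.5, 1.2]
opening: 0.0001
grasp_force: 0.0
```

Run:
```python
from h import *
tool(tgt(336,.135),.034,156)
for d in list(range(5,101,5)):
    c=np.radians(d);print("%d %d 0 %d 255"%(round(133-133*np.cos(c)),round(-133*np.sin(c)),d),end=";")
```

```text
shift mm [-0.2  0.1 -3.1] turn -0.3
1 -12 0 5 255;2 -23 0 10 255;5 -34 0 15 255;8 -45 0 20 255;12 -56 0 25 255;18 -66 0 30 255;24 -76 0 35 255;31 -85 0 40 255;39 -94 0 45 255;48 -102 0 50 255;57 -109 0 55 255;66 -115 0 60 255;77 -121 0 65 255;88 -125 0 70 255;99 -128 0 75 255;110 -131 0 80 255;121 -132 0 85 255;133 -133 0 90 255;145 -132 0 95 255;156 -131 0 100 255;
```

>>> send_rows(targets="0 -7 -4 3 255;1 -14 -4 6 255;2 -21 -4 9 255;3 -28 -4 12 255;5 -34 -4 15 255;7 -41 -4 18 255;9 -48 -4 21 255;12 -54 -4 24 255;14 -60 -4 27 255;18 -66 -4 30 255;21 -72 -4 33 255;25 -78 -4 36 255;30 -84 -4 39 255;34 -89 -4 42 255;39 -94 -4 45 255;44 -99 -4 48 255;49 -104 -4 51 255;55 -108 -4 54 255;60 -112 -4 57 255;66 -115 -4 60 255")

```text
time: 6.2
ee_pos: [0.5697, 0.1088, 0.0375]
tcp_rot: [179.7, 0.0, 95.6]
wrist_force: [0.3, -1.9, 2.4]
opening: 0.0001
grasp_force: 1.4
```

Run:
```python
from h import *
o=bot.get_obs();e=np.array(o["ee_pos"])[:2]-AX;print(np.hypot(*e),np.degrees(np.arctan2(e[1],e[0]))%360,o["wrist_force"],o["tcp_rot"],o["q"])
tool(tgt(276,.133),.035,96)
im=camera("scene");cv2.imwrite("pics/c3.png",cv2.resize(im[100:320,140:400],None,fx=3,fy=2.7,interpolation=cv2.INTER_CUBIC))
for d in range(3,40,3):
    c=np.radians(d);print("%d %d 0 %d 255"%(round(133-133*np.cos(c)),round(-133*np.sin(c)),d),end=";")
```

```text
0.1337096169702555 277.34772459536055 [ 0.276002   -1.94490966  2.4119758 ] [1.79725056e+02 1.84630575e-03 9.56225473e+01] [ 1.08240433e+01  9.47313206e+00 -6.44801170e+00  7.38052114e+01
 -2.67646563e-02  9.52014277e+01]
shift mm [ 0.7 -3.2  2.5] turn -0.4
0 -7 0 3 255;1 -14 0 6 255;2 -21 0 9 255;3 -28 0 12 255;5 -34 0 15 255;7 -41 0 18 255;9 -48 0 21 255;11 -54 0 24 255;14 -60 0 27 255;18 -66 0 30 255;21 -72 0 33 255;25 -78 0 36 255;30 -84 0 39 255;
```

View pics/c3.png

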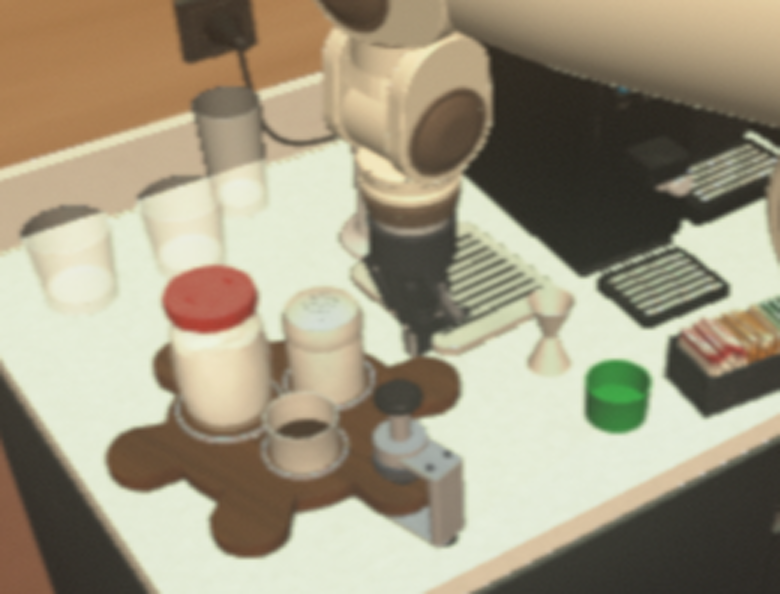

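The board is turning with the fingers: the shaker has moved to (325,345), and the fingers at (420,345) push the lobe at (430,385). Continuing the stroke to about 240°, then lifting straight up.

>>> send_rows(targets="0 -7 1 3 255;1 -14 1 6 255;2 -21 1 9 255;3 -28 1 12 255;5 -34 1 15 255;7 -41 1 18 255;9 -48 1 21 255;11 -54 1 24 255;14 -60 1 27 255;18 -66 1 30 255;20 -70 1 32 255;22 -74 1 34 255;23 -76 1 35 255;23 -76 1 35 255;23 -74 1 35 255;23 -74 -60 35 255;23 -74 -120 35 255;23 -74 -140 35 255")

```text
time: 8.5
ee_pos: [0.4939, 0.1246, 0.1806]
tcp_rot: [179.7, -0.3, 60.8]
wrist_force: [0.1, -0.7, 0.4]
opening: -0.0002
grasp_force: 0.0
```

Run:
```python
from h import *
o=bot.get_obs();print(o["ee_pos"],o["tcp_rot"],o["q"])
im=camera("scene");cv2.imwrite("pics/s4.png",im);im2=camera("top");cv2.imwrite("pics/t4.png",im2)
a=cv2.resize(im[200:320,160:310],(640,512));b=cv2.resize(im2[130:290,140:300],(512,512))
cv2.imwrite("pics/c4.png",cv2.resize(np.hstack([a,b]),None,fx=.69,fy=.69,interpolation=cv2.INTER_AREA))
```

```text
[0.49385156 0.12465    0.18056174] [179.66431022  -0.32604272  60.78741394] [ 1.41621864e+01 -1.82200979e+00 -2.49986242e+00  8.88542278e+01
  6.44812818e-03  1.33375754e+02]
```

View pics/c4.png

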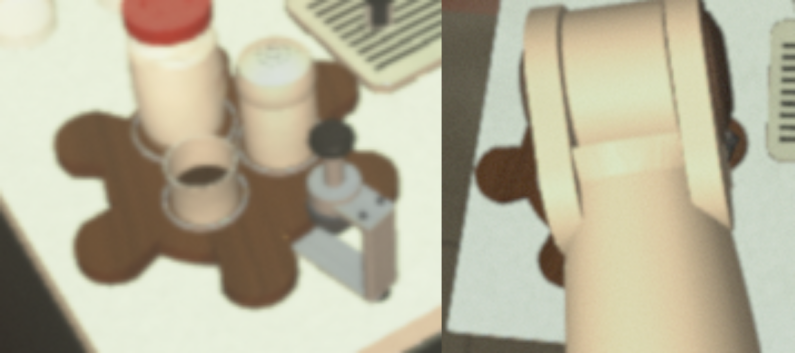

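The left panel shows lobes centred near (90,147), (112,245), (258,272) and (365,180). The shaker at (275,110) is still about 50° short of the pin. I'll measure the phase from the lobes.

Run:
```python
from h import *
s=640/150*.69
for p in [(88,145),(112,243),(258,270),(367,180),(328,92)]:
    e=ray("scene",[(160+p[0]/s,200+p[1]/s)],.044)[0]-AX;print(np.hypot(*e),np.degrees(np.arctan2(*e[::-1]))%360)
e=ray("scene",[(160+275/s,200+165/s)],.044)[0]-AX;print("shaker front foot",e)
for th in(303,298,300): print(th);tool(tgt(th,.135),.1806,th-180+0)
```

```text
0.12124572298485164 51.03173579432929
0.12821827457584636 105.68060029242935
0.13113283246530144 161.93797695979083
0.12362848049905155 221.1772149075805
0.11073812056314795 278.21893924613875
shaker front foot [-0.03458007 -0.02628729]
303
shift mm [ 67.7 113.8  -0.9] turn -62.2
298
shift mm [ 57.5 107.9  -0.9] turn -57.2
300
shift mm [ 61.5 110.3  -0.9] turn -59.2
```

>>> send_rows(targets="20 30 0 -10 255;40 60 0 -20 255;60 90 0 -30 255;78 119 0 -40 255;78 119 0 -50 255;78 119 0 -60 255;78 119 0 -67 255;78 119 0 -67 255;78 119 50 -67 255;78 119 100 -67 255;78 119 130 -67 255;78 119 146 -67 255;78 119 146 -67 255")

```text
time: 10.22
ee_pos: [0.6336, 0.134, 0.0277]
tcp_rot: [-179.9, -0.0, 127.7]
wrist_force: [0.2, -0.3, 0.4]
opening: -0.0001
grasp_force: 0.0
```

Run:
```python
from h import *
o=bot.get_obs();e=np.array(o["ee_pos"])[:2]-AX;print(np.hypot(*e),np.degrees(np.arctan2(e[1],e[0]))%360)
tool(tgt(308,.133),.035,128)
for d in range(3,61,3):
    c=np.radians(d);print("%d %d 0 %d 255"%(round(133-133*np.cos(c)),round(-133*np.sin(c)),d),end=";")
```

```text
0.13450062396023446 307.020276994824
shift mm [ 1.5  2.3 -7.3] turn -0.3
0 -7 0 3 255;1 -14 0 6 255;2 -21 0 9 255;3 -28 0 12 255;5 -34 0 15 255;7 -41 0 18 255;9 -48 0 21 255;11 -54 0 24 255;14 -60 0 27 255;18 -66 0 30 255;21 -72 0 33 255;25 -78 0 36 255;30 -84 0 39 255;34 -89 0 42 255;39 -94 0 45 255;44 -99 0 48 255;49 -103 0 51 255;55 -108 0 54 255;61 -112 0 57 255;66 -115 0 60 255;
```

>>> send_rows(targets="1 -7 -5 3 255;2 -14 -5 6 255;3 -21 -5 9 255;4 -28 -5 12 255;6 -34 -5 15 255;8 -41 -5 18 255;10 -48 -5 21 255;12 -54 -5 24 255;15 -60 -5 27 255;19 -66 -5 30 255;22 -72 -5 33 255;26 -78 -5 36 255;31 -84 -5 39 255;35 -89 -5 42 255;40 -94 -5 45 255;45 -99 -5 48 255;48 -101 -5 50 255;52 -104 -5 52 255;54 -105 -5 53 255;54 -105 -5 53 255")

```text
time: 12.72
ee_pos: [0.5186, 0.1127, 0.0345]
tcp_rot: [179.9, -0.0, 74.7]
wrist_force: [0.0, -2.1, 1.6]
opening: 0.0001
grasp_force: 0.8
```

Run:
```python
from h import *
o=bot.get_obs();e=np.array(o["ee_pos"])[:2]-AX;print(o["ee_pos"],np.hypot(*e),np.degrees(np.arctan2(e[1],e[0]))%360)
im=camera("scene");cv2.imwrite("pics/c5.png",cv2.resize(im[190:320,160:320],None,fx=4.4,fy=4.4,interpolation=cv2.INTER_CUBIC))
```

```text
[0.51857775 0.11266857 0.03449941] 0.13315139877325038 255.1958661142304
```

View pics/c5.png

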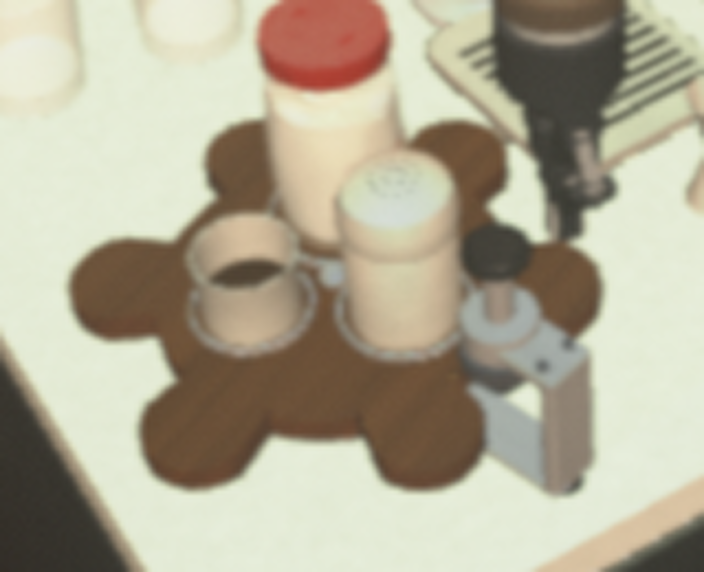

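The shaker is nearly in front: ring centre about (402,312), lobes at (425,437), (555,290), (197,432), (118,288) and (462,165). I'll compute the angle that remains.

Run:
```python
from h import *
def P(p,z):
    e=ray("scene",[(160+p[0]/4.4,190+p[1]/4.4)],z)[0]-AX;return round(np.hypot(*e),4),round(np.degrees(np.arctan2(*e[::-1]))%360,1)
for p in [(425,432),(555,287),(197,428),(118,285),(462,163)]: print(P(p,.044))
print("ring",P((402,305),.05),"dome",P((397,183),.103),"cap",P((497,247),.157),"board hub",P((333,273),.05))
print("cupring",P((251,298),.05))
```

```text
(np.float64(0.1287), np.float64(171.8))
(np.float64(0.1233), np.float64(230.5))
(np.float64(0.1296), np.float64(115.9))
(np.float64(0.1254), np.float64(59.9))
(np.float64(0.111), np.float64(290.6))
ring (np.float64(0.0485), np.float64(197.1)) dome (np.float64(0.0374), np.float64(256.0)) cap (np.float64(0.1324), np.float64(193.4)) board hub (np.float64(0.0066), np.float64(115.8))
cupring (np.float64(0.0532), np.float64(83.4))
```

About 8° remain: the hollow is at roughly 204° and the pin at roughly 196°. I'll push slowly, back off and lift.

>>> send_rows(targets="0 -3 0 1 255;0 -6 0 3 255;0 -9 0 4 255;1 -11 0 5 255;1 -14 0 6 255;1 -16 0 7 255;1 -18 0 8 255;1 -18 0 8 255;1 -15 0 8 255;1 -15 -50 8 255;1 -15 -100 8 255;1 -15 -150 8 255;1 -15 -150 8 255")

```text
time: 14.4
ee_pos: [0.5054, 0.1178, 0.1874]
tcp_rot: [179.7, -0.2, 66.7]
wrist_force: [0.7, 0.5, 0.0]
opening: -0.0
grasp_force: 0.0
```

Run:
```python
from h import *
o=bot.get_obs();print(o["ee_pos"],o["tcp_rot"],o["q"][5])
im=camera("scene");cv2.imwrite("pics/c6.png",cv2.resize(im[190:320,160:320],None,fx=4.4,fy=4.4,interpolation=cv2.INTER_CUBIC))
```

```text
[0.50542044 0.11777526 0.18735629] [179.70775484  -0.22312824  66.74716087] 126.367153828587
```

View pics/c6.png

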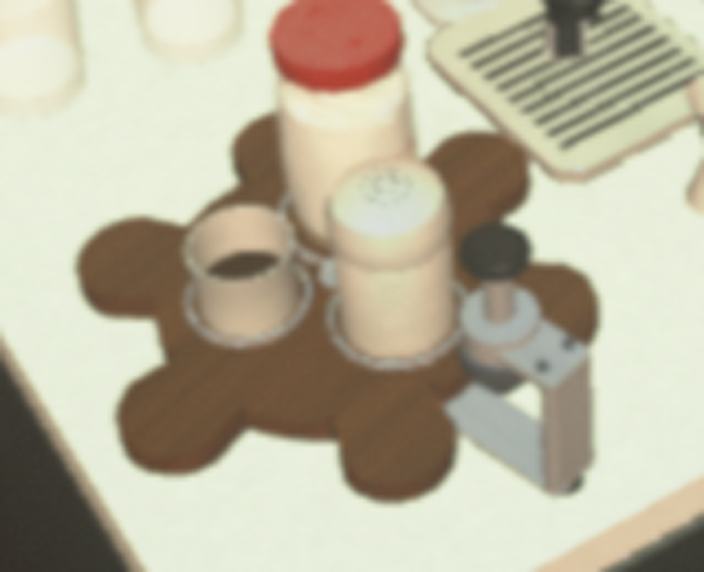

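The lobes are now at (397,440), (545,310), (178,413), (130,262) and (480,178), and the pin is still up. I'll check the phase and compute the move to the cap.

Run:
```python
from h import *
def P(p,z): return ray("scene",[(160+p[0]/4.4,190+p[1]/4.4)],z)[0]
L=np.array([P(p,.044) for p in [(397,437),(545,307),(178,411),(132,261),(480,175)]])
c=(L[0+1]+L[3]+L[2]+L[4])/4
for l in L:
    e=l-c;print(np.hypot(*e),np.degrees(np.arctan2(*e[::-1]))%360)
cap=P((496,245),.157);e=cap-c;print("c",c,"cap",cap,np.degrees(np.arctan2(*e[::-1]))%360)
cp=np.array([(.4304+cap[0])/2,(.2073+cap[1])/2]);print(cp);tool(cp,.17,66.7)
```

```text
0.1177683766205776 167.17271540467198
0.11983244064066496 227.47415435909213
0.11854842427714393 106.24729551912411
0.12099051286696949 46.693962928080246
0.117748498890165 285.35445917427586
c [0.54549803 0.24749217] cap [0.42534169 0.21032582] 197.18770463888737
[0.42787084 0.20881291]
shift mm [  53.5 -106.6   14.6] turn 0.0
```

The hollow is at 196.6° against 195.6–197.2° for the pin, so it is aligned. Moving over the cap and pressing.

>>> send_rows(targets="20 -40 0 0 255;40 -80 0 0 255;54 -107 0 0 255;54 -107 0 0 255;54 -107 15 0 255;54 -107 25 0 255;54 -107 32 0 255;54 -107 38 0 255;54 -107 44 0 255;54 -107 50 0 255;54 -107 56 0 255;54 -107 60 0 255;54 -107 64 0 255;54 -107 64 0 255")

```text
time: 16.2
ee_pos: [0.427, 0.2094, 0.1209]
tcp_rot: [179.9, -0.1, 66.7]
wrist_force: [-2.9, -4.3, 15.3]
opening: 0.0001
grasp_force: 7.7
```

>>> send_rows(targets="0 0 2 0 255;0 0 3 0 255;0 0 3 0 255")

```text
time: 16.58
ee_pos: [0.4273, 0.2095, 0.1207]
tcp_rot: [179.8, -0.2, 66.7]
wrist_force: [-11.0, -8.7, 37.6]
opening: -0.0002
grasp_force: 18.3
```

Bottomed out at 0.1207 m, with the force rising against the stop. Lifting off and moving aside to check.

>>> send_rows(targets="0 0 -10 0 255;0 0 -50 0 255;0 0 -100 0 255;-40 80 -100 0 255;-80 160 -100 0 255;-80 160 -100 0 255;-80 160 -100 0 255")

```text
time: 17.45
ee_pos: [0.5435, 0.0703, 0.2148]
tcp_rot: [-179.9, 0.0, 66.5]
wrist_force: [-0.8, -0.2, -0.5]
opening: 0.0001
grasp_force: 0.0
```

Run:
```python
from h import *
o=bot.get_obs();print(o["ee_pos"],o["wrist_force"])
im=camera("scene");cv2.imwrite("pics/c7.png",cv2.resize(im[180:320,160:345],None,fx=4.2,fy=4.2,interpolation=cv2.INTER_CUBIC))
```

```text
[0.54354527 0.07027794 0.21475777] [-0.76532465 -0.19135383 -0.46092992]
```

View pics/c7.png

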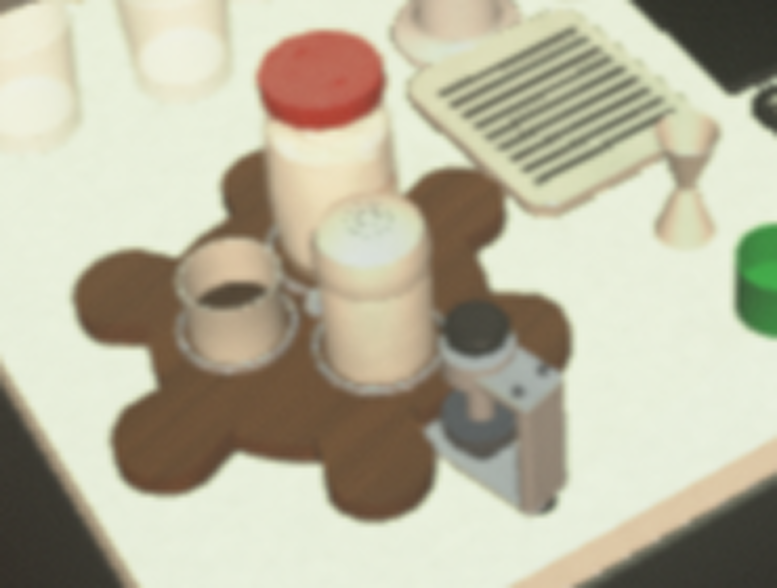

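The cap at (478,328) sits on the bracket and the nose at (480,420) is down in the hollow. The shaker at (375,290) stands right behind the pin, and everything is upright in its ring.

```bash
python3 -c "
from workcell import ticket
print(ticket.job_done())"
```

```text
the job is handed in; nothing more can be done
None
```

The job is handed in, with no verdict shown: the cocoa shaker stands at the front with the pin pressed fully down, and in the last picture the shaker, jar and dosing cup all stand upright in their rings.

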